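# Load the full battery pack into the cooling test rig

### The job

One of the three identical closed battery packs is full of cells and the other two are empty cases: lift them to feel which is the heavy one, and leave the empty ones standing upright on the bench. Set the heavy pack gently and upright into the rig's blue tray, where its weight sinks the sprung floor plate, then push the tray by its orange plate past its stiff catch and on, without slamming, until it stops fully home in the bay; never slide the tray in without the heavy pack. Leave the other things on the bench where they are.

Things in the scene. Friction and masses are not known exactly. Their poses are not given: they have to be found in the camera images.
- pack_a: Closed battery pack, grey case with a white lid: 54 (own x) x 90 (own y) x 64 (z) mm. Origin at the centre of its underside, z up. Rigid, flat sides; grip it across the 54 mm width, a little above mid-height. The three packs look the same, any of them may be the full one, and stand at shuffled places; an empty one weighs about 0.2 kg, the full one about 0.7 kg (each within 10 %).
- pack_b: Closed battery pack that looks the same as pack_a, same size and origin.
- pack_c: Closed battery pack that looks the same as pack_a, same size and origin.
- tray_floor (a point): Centre of the top face of the steel floor plate in the rig's blue tray (40 mm above the bench with the plate up, 34 mm down). Inside the tray is 70 (own x) x 108 (own y) mm, walls 5 mm thick, rim 50 mm above the bench; a pack stands on the plate with its 90 mm length along the tray's y. Own +y is the direction in which the carriage slides into the bay. z up.
- push_plate (a point): Top edge, middle of the outer face of the orange upright push plate at the carriage's trailing end (112 mm behind tray_floor along own -y, which has the same axes; 86 mm above the bench). The plate is 56 mm wide (own x), 8 mm thick and 62 mm tall; push its outer face towards own +y. Nothing taller than 25 mm stands within 50 mm behind it.
- carriage (a joint): How far the carriage has been slid towards the bay, in m, 0 = fully out. It starts within 8 mm of that, held out by a spring catch 13 to 20 mm in, which takes about 7 N (up to 10 N) to push past; beyond it the carriage slides with about 2 N as far as a rigid end stop hidden in the bay, somewhere between 100 and 150 mm.
- jar: Glass jar with a steel lid, 68 mm across, 100 mm tall; bystander. Origin at the centre of its underside.
- meter: Grey hand-held meter lying flat, 150 x 75 x 32 mm; bystander. Origin at the centre of its underside.
- tape: Roll of blue tape lying flat, 90 mm across, 19 mm tall; bystander. Origin at the centre of its underside.
- screwdriver: Screwdriver with a yellow handle lying on the bench; bystander.
- wrench: Steel wrench lying on the bench; bystander.
- floor_plate (a joint): How far the sprung floor plate in the tray has sunk, in m: 0 up, 0.006 down on its stop. Under an empty pack it stays up (about 3.6 N to start it moving), under the full one it goes right down.
- bay_mouth (a point): Middle of the lower front edge of the roof of the bay (finned radiator on top) into which the tray slides, 120 mm above the bench; the roof and radiator reach 152 mm above the bench and 120 mm back along own +y. Same axes as tray_floor. Fixed to the rig; 90 to 100 mm ahead of tray_floor at the start.
There are look-alikes about, which are no part of the job. Leave any purple look-alike of the pack_a alone. What is shaped like the pack_b but pink is not meant.

How it is judged:
On the way, in this order (a step that is already met when the one before it is completed fails the run):
1. a pack is lifted clear of the bench (height (world z) of any of pack_a, pack_b, pack_c above 0.03 m), for 0.2 s.
2. the heavy pack stands released in the tray, sinking its floor plate, while the carriage is still out (((horizontal distance between pack_a and tray_floor below 0.02 m and z of pack_a in the frame of tray_floor below 0.006 m and angle between pack_a's own z axis and vertical below 0.1 rad and contact force between the fingers and pack_a below 0.1 N) or (horizontal distance between pack_b and tray_floor below 0.02 m and z of pack_b in the frame of tray_floor below 0.006 m and angle between pack_b's own z axis and vertical below 0.1 rad and contact force between the fingers and pack_b below 0.1 N) or (horizontal distance between pack_c and tray_floor below 0.02 m and z of pack_c in the frame of tray_floor below 0.006 m and angle between pack_c's own z axis and vertical below 0.1 rad and contact force between the fingers and pack_c below 0.1 N)) and value of joint floor_plate above 0.004 m and value of joint carriage below 0.03 m), for 0.2 s.
3. the carriage is pushed home against its end stop (value of joint carriage above 0.124 m), for 0.1 s.
At the end, for the whole second after the job is handed in: The carriage is within 6 mm of its hidden end stop, the heavy pack stands upright on the tray's floor plate inside the rim with the plate sunk under it, and the two empty packs stand upright on the bench; all at rest (value of joint carriage above 0.124 m and value of joint floor_plate above 0.004 m and ((horizontal distance between pack_a and tray_floor below 0.02 m and z of pack_a in the frame of tray_floor below 0.006 m and angle between pack_a's own z axis and vertical below 0.1 rad) or (horizontal distance between pack_b and tray_floor below 0.02 m and z of pack_b in the frame of tray_floor below 0.006 m and angle between pack_b's own z axis and vertical below 0.1 rad) or (horizontal distance between pack_c and tray_floor below 0.02 m and z of pack_c in the frame of tray_floor below 0.006 m and angle between pack_c's own z axis and vertical below 0.1 rad)) and ((horizontal distance between pack_a and tray_floor below 0.02 m and z of pack_a in the frame of tray_floor below 0.006 m and angle between pack_a's own z axis and vertical below 0.1 rad) or (height (world z) of pack_a below 0.006 m and angle between pack_a's own z axis and vertical below 0.1 rad)) and ((horizontal distance between pack_b and tray_floor below 0.02 m and z of pack_b in the frame of tray_floor below 0.006 m and angle between pack_b's own z axis and vertical below 0.1 rad) or (height (world z) of pack_b below 0.006 m and angle between pack_b's own z axis and vertical below 0.1 rad)) and ((horizontal distance between pack_c and tray_floor below 0.02 m and z of pack_c in the frame of tray_floor below 0.006 m and angle between pack_c's own z axis and vertical below 0.1 rad) or (height (world z) of pack_c below 0.006 m and angle between pack_c's own z axis and vertical below 0.1 rad)) and linear speed of each of pack_a, pack_b, pack_c below 0.02 m/s); the robot touches nothing.
It fails at once if the tray is pushed in past its catch without the heavy pack in it (its floor plate is up) (value of joint carriage above 0.035 m and value of joint floor_plate below 0.003 m).
It fails at once if a pack is dropped into the tray (it comes down faster than 0.5 m/s) ((distance between pack_a and tray_floor below 0.03 m and linear speed of pack_a above 0.5 m/s) or (distance between pack_b and tray_floor below 0.03 m and linear speed of pack_b above 0.5 m/s) or (distance between pack_c and tray_floor below 0.03 m and linear speed of pack_c above 0.5 m/s)).
It fails at once if the carriage is slammed (faster than 0.4 m/s) (velocity of joint carriage above 0.4 m/s).
It fails at once if a bystander is moved more than 50 mm (distance of any of jar, meter, tape, screwdriver, wrench from where it was at the start of the episode above 0.05 m).
It fails at once if the jar is tipped (angle between jar's own z axis and vertical above 0.5 rad).
It also fails if it takes over 72 s, if anything falls off the work surface, if the arm or the gripper's body presses on something with over 40 N, if the wrist force passes 120 N, or if a joint passes its speed limit or range.

### The arm

A 6-joint arm with a two-finger parallel gripper is mounted at the origin on the work surface. World frame = base frame: x ahead of the robot, y to its left, z up, the work surface at z = 0. Lengths are in m, angles in rad, forces in N, time in s.
With the tool pointing down it reaches from about 0.375 to 0.975 m from the base axis. Payload 3.8 kg.
Tool frame: the origin (TCP) lies on the mounting face of the last link; the fingertips stand 173 mm ahead of it and the grasp point (between the pads) lies 155 mm ahead of it; z points along the fingers, y is the direction in which the jaws open and shut (so a half turn about z gives the same grasp; the last joint's range is limited). The gripper opens to 85 mm and grips with 20 to 120 N. Pads are 22 mm wide; open, the fingers measure 114 mm over their backs; the gripper's body (76 mm by 85 mm) begins 54 mm behind the grasp point. The pads swing forward as they close: fully open they stand 13 mm farther back than shut.
Start: joints at [-1.16, 0.264, 1.604, -0, 1.274, -0.037], TCP at [0.292, -0.608, 0.405] pointing down, gripper open.
Joint ranges: [-2.63, 2.63], [-0.94, 2.18], [0.31, 2.57], [-1.31, 4.45], [0, 2.66], [-2.55, 2.55]. Speed limits (rad/s): [2.57, 2.57, 3.14, 3.14, 3.14, 3.14].

### API

Orientations are given as a rotation vector (axis times angle).
In Python, from workcell import bot gives the robot as it stands.
- The arm moves only by the shell command python3 -m jog 'ROWS' [FORCE]. ROWS is JSON, a list that holds one entry, the list of rows, each a list of 7 numbers: the closure, from 0 (fully open) to 1 (shut), then the shift along the tool's x, y, z in cm, then the turn, a rotation vector about the tool's x, y, z in rad. A call has 1 to 12 rows; each row is the pose to reach, as a shift and turn from the pose commanded when the call began, along the tool's axes at that moment; what a row does not reach only later rows make up. A row lasts 1/8 s, in which the tool goes at most 62.5 mm and 10.7 degrees, less where a joint would pass 70% of its speed; a pose out of reach is approached as far as the arm can. A call with a gripper value outside its range is refused whole. The fingers move at their own pace and stop on an object; FORCE is the grip in N (left out, the last holds). Time passes only in rows, so rows that repeat a pose let the fingers close. It gives the time, the measured TCP pose, the force and the opening at its end, in the units of the state.
- bot.read_state(): the state, without advancing time (a new reading comes with each control period).
- bot.read_camera(name): name is "scene" or "top"; returns the picture (480x640x3 uint8, red, green, blue); there is no depth.
- bot.camera_model(name): a dict with "intrinsics" (3x3 intrinsics, pixels), "k1" (the pictures are not rectified: a ray, as slopes to the right and down, at radius r is drawn at 1 + k1 r^2 times it, then the intrinsics apply), "rvec" (rotation vector, rad) and "tvec" (3), from world to camera coordinates, as OpenCV has them. Camera axes: x right, y down, z forward; pixel columns grow to the right and rows downward; lengths in m; the calibration is good to about 2 mm. A picture is of the moment at which its call begins. camera_model takes no time and is no camera call.
- bot.finish_job(): hands the job in, once; it reports no verdict.
The state is a dict: "time": time; "q": joint angles; "joint_vel": joint speeds; "joint_torque": joint torques, N m; "tool_pos": TCP position; "tcp_rot": TCP orientation; "wrist_force": force on the tool from outside, world axes, zero at the start; "torque": the same for the moment, N m; "width": opening from 0.0 (shut) to 1.0 (fully open).
Only numpy, scipy, OpenCV 4.12 (cv2) and the standard library are available. Lean on these libraries where they do the work, as an engineer would, in place of code of your own. Each camera call takes 0.05 s, during which the arm holds its last target.

## Working session

There is one attempt and no reset: what is moved stays moved. The work goes in short steps, Python scripts to look and compute and a shell command to move; the robot and the scene stay as the last step left them, time stands still between calls to the robot, and variables do not carry over. Pictures are saved under pics/ and viewed, and the job is handed in when it is done.

```bash
ls; mkdir -p pics; python3 - <<'E'
from workcell import bot
import cv2
for n in("scene","top"):
    im=bot.read_camera(n); cv2.imwrite(f"pics/{n}0.png",im[:,:,::-1])
    m=bot.camera_model(n); print(n,m)
print(bot.read_state())
E
```

```text
pics
scene {'intrinsics': array([[443.00703726,   0.        , 325.43227937],
       [  0.        , 443.00703726, 235.89771339],
       [  0.        ,   0.        ,   1.        ]]), 'k1': -0.03562277693017474, 'rvec': array([ 2.26772815,  0.59879545, -0.25810417]), 'tvec': array([-0.45479811, -0.12170286,  1.34071396])}
top {'intrinsics': array([[581.91576819,   0.        , 323.41467642],
       [  0.        , 581.91576819, 242.04602954],
       [  0.        ,   0.        ,   1.        ]]), 'k1': -0.0779726651558941, 'rvec': array([ 2.16407261, -2.22209459,  0.05759688]), 'tvec': array([-0.010573  ,  0.53677059,  1.42736489])}
{'time': 0.1, 'q': array([-1.15994171e+00,  2.64697264e-01,  1.60526552e+00, -4.16132595e-06,
        1.27369038e+00, -3.69225149e-02]), 'joint_vel': array([ 0.00052919, -0.00111679, -0.00285714, -0.0011873 , -0.00041457,
       -0.00025095]), 'joint_torque': array([ 3.29644045e-04, -5.16708612e+01, -3.68588948e+01, -9.95721120e-05,
        6.25811663e-03,  3.60275828e-05]), 'tool_pos': array([ 0.2921087 , -0.6081731 ,  0.40345788]), 'tcp_rot': array([-3.06120930e+00, -6.97057727e-01,  6.07370822e-04]), 'wrist_force': array([ 0.83272981, -0.34896957, -0.2272458 ]), 'torque': array([ 0.00454313, -0.01178596, -0.01762378]), 'width': 0.9975213039721842}
```

View pics/scene0.png

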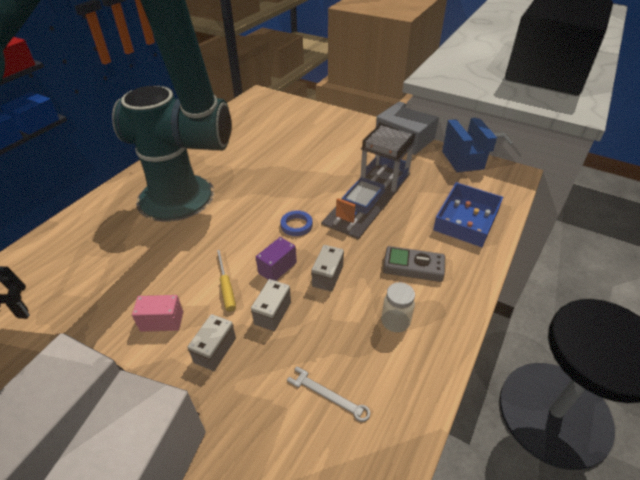

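View pics/top0.png

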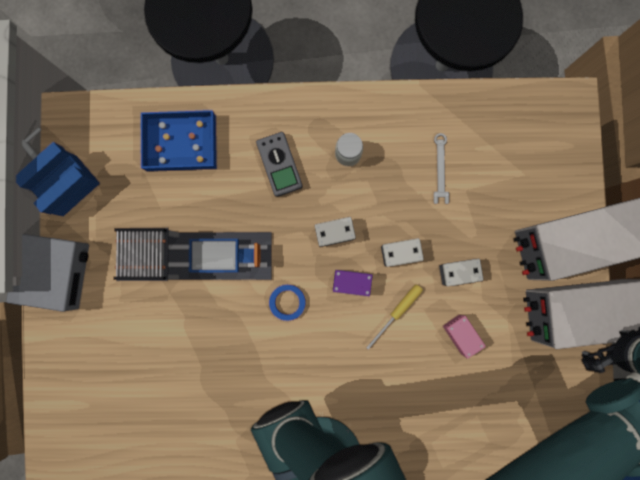

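The top view shows the three white packs at about (335,232), (403,253) and (462,272). The tray is at (214,255), the orange plate at (256,255) and the bay at (140,254). The purple (352,283) and pink (465,336) blocks are the look-alikes.

```bash
cat > h.py <<'E'
import numpy as np, cv2
from scipy.spatial.transform import Rotation as R
from workcell import bot
def ray(name,px):
    m=bot.camera_model(name);K=m["intrinsics"]
    px=np.atleast_2d(np.array(px,float))
    d=np.c_[(px[:,0]-K[0,2])/K[0,0],(px[:,1]-K[1,2])/K[1,1]]
    u=d.copy()
    for _ in range(20): u=d/(1+m["k1"]*(u**2).sum(1,keepdims=True))
    r=R.from_rotvec(m["rvec"]).as_matrix();t=m["tvec"]
    return -r.T@t,np.c_[u,np.ones(len(u))]@r
def onz(name,px,z):
    c,d=ray(name,px); s=(z-c[2])/d[:,2]; return c+s[:,None]*d
def proj(name,P):
    m=bot.camera_model(name);K=m["intrinsics"]
    r=R.from_rotvec(m["rvec"]).as_matrix();c=np.atleast_2d(P)@r.T+m["tvec"]
    u=c[:,:2]/c[:,2:]; u=u*(1+m["k1"]*(u**2).sum(1,keepdims=True))
    return u*[K[0,0],K[1,1]]+[K[0,2],K[1,2]]
def rect(P):
    (c,s,a)=cv2.minAreaRect((P[:,:2]*1000).astype(np.float32)); b=cv2.boxPoints((c,s,a))
    e=[b[1]-b[0],b[2]-b[1]]; e=max(e,key=np.linalg.norm); an=np.degrees(np.arctan2(e[1],e[0]))
    if an<0: an+=180
    return np.round(c,1),np.round(s,1),round(float(an),1)
E
python3 - <<'E'
from h import *
im=cv2.imread("pics/top0.png"); hsv=cv2.cvtColor(im,cv2.COLOR_BGR2HSV)
cv2.imwrite("pics/crop0.png",cv2.resize(im[210:300,100:500],None,fx=2,fy=2,interpolation=cv2.INTER_CUBIC))
cv2.imwrite("pics/crop1.png",cv2.resize(im[215:295,105:285],None,fx=4,fy=4,interpolation=cv2.INTER_CUBIC))
def comps(mask,z,amin=60,roi=(100,500,205,360)):
    mm=np.zeros_like(mask);x0,x1,y0,y1=roi;mm[y0:y1,x0:x1]=mask[y0:y1,x0:x1]
    cs,_=cv2.findContours(mm,cv2.RETR_EXTERNAL,cv2.CHAIN_APPROX_NONE)
    for c in cs:
        if cv2.contourArea(c)>amin:
            print(cv2.boundingRect(c),rect(onz("top",c[:,0],z)))
print("white");comps(cv2.inRange(hsv,(0,0,150),(180,50,255)),.064)
print("orange");comps(cv2.inRange(hsv,(5,150,100),(18,255,255)),.086,10,(240,280,235,280))
print("blue");comps(cv2.inRange(hsv,(95,100,50),(130,255,255)),.05,30,(160,270,225,280))
E
```

```text
white
(444, 260, 38, 26) (array([ 452.8, -356.5]), array([51.1, 85.2]), 97.7)
(203, 256, 31, 12) (array([493.7, 228.9]), array([72.3, 26.3]), 88.6)
(384, 238, 39, 29) (array([ 505.1, -214.1]), array([54.1, 88. ]), 98.5)
(315, 217, 39, 28) (array([561. , -51.9]), array([50.2, 87.2]), 101.3)
orange
(255, 244, 3, 23) (array([506.1, 134.7]), array([ 4.7, 51.8]), 178.8)
blue
(188, 238, 65, 35) (array([509.7, 226.3]), array([155.6,  82.4]), 88.6)
```

View pics/crop0.png

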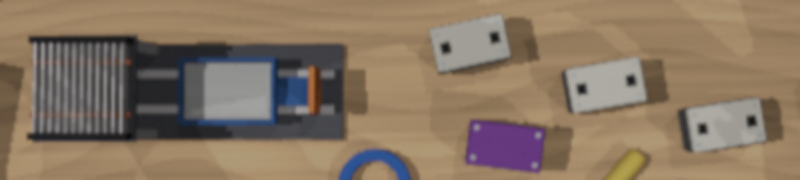

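View pics/crop1.png

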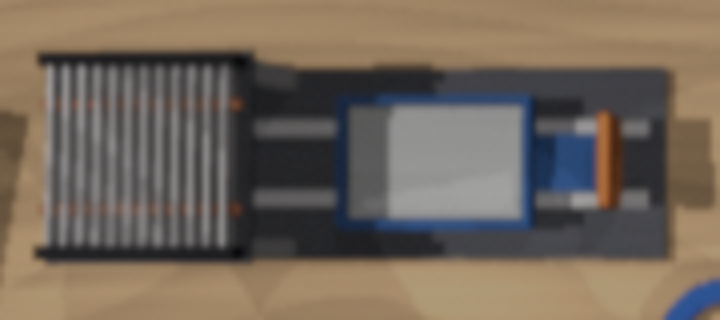

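```bash
python3 - <<'E'
from h import *
# tray rim outer corners from crop1 (4x)
c=np.array([[337,95],[533,95],[533,229],[337,229]])/4+[105,215]-.4
P=onz("top",c,.05);print(P.round(4)); t=P.mean(0); print("tray",t)
e=np.array([[618,112],[618,207]])/4+[105,215]-.4
print("outer face bottom/top?",onz("top",e,.086).round(4), onz("top",np.array([[597,112],[597,207]])/4+[105,215]-.4,.086).round(4))
b=np.array([[252,55],[252,258]])/4+[105,215]-.4
print("bay edge z.152",onz("top",b,.152).round(4))
# cross view: project lid centers & tray into the scene view
im=cv2.imread("pics/scene0.png")
d=np.array([0.024,1.]);d/=np.linalg.norm(d)
for p in proj("scene",[[.4528,-.3565,.064],[.5051,-.2141,.064],[.561,-.0519,.064],list(t)]): cv2.circle(im,tuple(int(v*1) for v in p.round()),2,(0,0,255),-1)
cv2.imwrite("pics/scene0m.png",cv2.resize(im[150:390,170:450],None,fx=2.5,fy=2.5))
s=bot.read_state();r=R.from_rotvec(s["tcp_rot"]).as_matrix();print(r.round(4),s["tool_pos"])
E
```

```text
[[0.552  0.3017 0.05  ]
 [0.5488 0.1822 0.05  ]
 [0.4678 0.1837 0.05  ]
 [0.4708 0.3029 0.05  ]]
tray [0.50985717 0.24261826 0.05      ]
outer face bottom/top? [[0.5351 0.1268 0.086 ]
 [0.4792 0.1279 0.086 ]] [[0.5355 0.1392 0.086 ]
 [0.4795 0.1403 0.086 ]]
bay edge z.152 [[0.5692 0.326  0.152 ]
 [0.4548 0.3275 0.152 ]]
[[ 9.014e-01  4.330e-01 -8.000e-04]
 [ 4.330e-01 -9.014e-01  1.900e-03]
 [ 1.000e-04 -2.100e-03 -1.000e+00]] [ 0.2921087  -0.6081731   0.40345788]
```

View pics/scene0m.png

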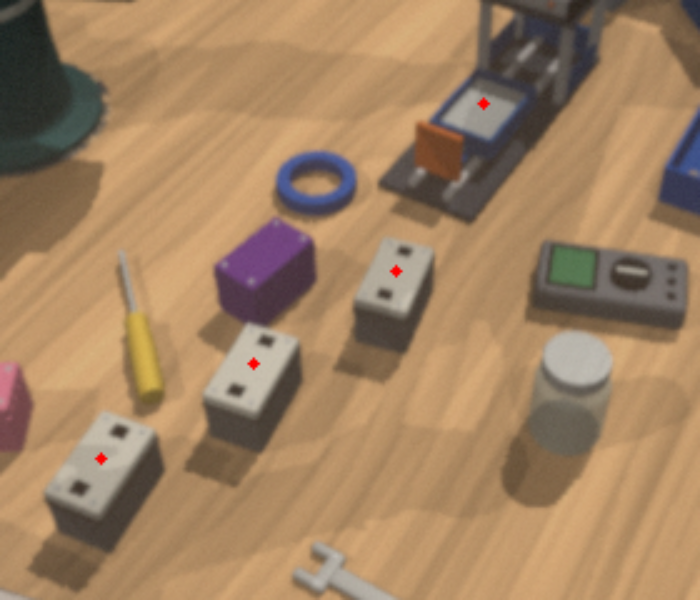

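The marks from the top view land on the lids and the tray in the scene view, so the two cameras agree. Next I work out the move to the first pack.

```bash
cat >> h.py <<'E'
def plan(pos,yaw,cmd=None,tilt=0):
    s=bot.read_state(); r=R.from_rotvec(s["tcp_rot"]) if cmd is None else R.from_rotvec(cmd[1])
    p=s["tool_pos"] if cmd is None else cmd[0]
    a=np.radians(yaw); X=np.array([np.cos(a),np.sin(a),0]);Y=np.array([np.sin(a),-np.cos(a),0])
    T=R.from_matrix(np.c_[X,Y,[0,0,-1]])*R.from_rotvec([0,tilt,0])
    print("shift cm",(r.inv().apply(np.array(pos)-p)*100).round(2),"turn",(r.inv()*T).as_rotvec().round(4),"pos",s["tool_pos"].round(4),"F",s["wrist_force"].round(2),"w",round(s["width"],3),"t",s["time"])
E
python3 -c "
from h import *
plan([.4528,-.3565,.33],97.7)"
```

```text
shift cm [ 25.38 -15.71   7.38] turn [-0.0017 -0.0014 -1.2574] pos [ 0.2921 -0.6082  0.4035] F [ 0.83 -0.35 -0.23] w 0.998 t 0.1
```

```bash
python3 -m jog '[[[0,25.4,-15.7,0,0,0,-1.257],[0,25.4,-15.7,0,0,0,-1.257],[0,25.4,-15.7,0,0,0,-1.257],[0,25.4,-15.7,4,0,0,-1.257],[0,25.4,-15.7,7.4,0,0,-1.257],[0,25.4,-15.7,7.4,0,0,-1.257],[0,25.4,-15.7,7.4,0,0,-1.257],[0,25.4,-15.7,7.4,0,0,-1.257],[0,25.4,-15.7,7.4,0,0,-1.257],[0,25.4,-15.7,7.4,0,0,-1.257]]]' 40; python3 -c "
from h import *
plan([.4528,-.3565,.197],97.7)
cv2.imwrite('pics/s1.png',bot.read_camera('scene')[:,:,::-1])"
```

```text
time: 1.35
tool_pos: [0.4531, -0.3573, 0.3309]
tcp_rot: [2.07, 2.363, -0.0]
wrist_force: [0.4, 0.4, 0.4]
width: 0.998
shift cm [ 0.08 -0.02 13.39] turn [ 0.0003  0.0003 -0.0021] pos [ 0.4531 -0.3573  0.3309] F [0.4  0.42 0.39] w 0.998 t 1.35
```

View pics/s1.png

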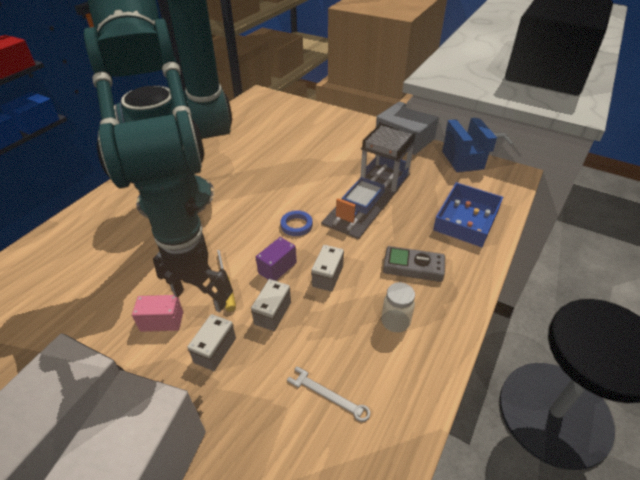

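The gripper is open above the right-hand pack, near (190,290) in the picture, with the jaws across the pack's width. I'll descend and grip.

```bash
python3 -m jog '[[[0,0.1,0,5,0,0,0],[0,0.1,0,9,0,0,0],[0,0.1,0,12,0,0,0],[0,0.1,0,13.4,0,0,0],[0,0.1,0,13.4,0,0,0],[0,0.1,0,13.4,0,0,0],[1,0.1,0,13.4,0,0,0],[1,0.1,0,13.4,0,0,0],[1,0.1,0,13.4,0,0,0],[1,0.1,0,13.4,0,0,0],[1,0.1,0,13.4,0,0,0],[1,0.1,0,13.4,0,0,0]]]' 40
```

```text
time: 2.9
tool_pos: [0.4535, -0.3564, 0.198]
tcp_rot: [2.067, 2.364, -0.001]
wrist_force: [-1.2, 0.1, 6.5]
width: 0.626
```

```bash
python3 -m jog '[[[1,0,0,-1.5,0,0,0],[1,0,0,-3,0,0,0],[1,0,0,-5,0,0,0],[1,0,0,-5,0,0,0],[1,0,0,-5,0,0,0],[1,0,0,-5,0,0,0],[1,0,0,-5,0,0,0]]]'; python3 -c "
from h import *
plan([.5051,-.2141,.33],98.5)"
```

```text
time: 3.78
tool_pos: [0.4528, -0.3557, 0.2459]
tcp_rot: [-2.067, -2.364, 0.0]
wrist_force: [0.0, -0.5, -7.8]
width: 0.629
shift cm [13.34  7.07 -8.41] turn [-0.001  -0.0011 -0.0143] pos [ 0.4528 -0.3557  0.2459] F [ 0.01 -0.48 -7.75] w 0.629 t 3.775
```

The wrist reads 7.8 N with the pack lifted, so this is the full one (0.7 kg, about 7 N; an empty one would be about 2 N). I'll carry it above the tray.

```bash
python3 -c "
from h import *
plan([.51,.2426,.31],88.7)
plan([.4535,-.3564,.31],97.7)"
```

```text
shift cm [58.54 13.66 -6.36] turn [-0.0011 -0.001   0.1567] pos [ 0.4528 -0.3557  0.2459] F [ 0.01 -0.48 -7.75] w 0.629 t 3.775
shift cm [-0.07  0.05 -6.41] turn [-0.001  -0.0011 -0.0004] pos [ 0.4528 -0.3557  0.2459] F [ 0.01 -0.48 -7.75] w 0.629 t 3.775
```

```bash
python3 -m jog '[[[1,2,0.5,-3.5,0,0,0],[1,6,1.4,-6.4,0,0,0],[1,11,2.6,-6.4,0,0,0.03],[1,17,4,-6.4,0,0,0.05],[1,23,5.4,-6.4,0,0,0.07],[1,29,6.8,-6.4,0,0,0.09],[1,35,8.2,-6.4,0,0,0.11],[1,41,9.6,-6.4,0,0,0.13],[1,47,11,-6.4,0,0,0.157],[1,52,12.1,-6.4,0,0,0.157],[1,56,13.1,-6.4,0,0,0.157],[1,58,13.5,-6.4,0,0,0.157]]]'; python3 -m jog '[[[1,0.5,0.1,0,0,0,0],[1,0.5,0.1,0,0,0,0],[1,0.5,0.1,0,0,0,0],[1,0.5,0.1,0,0,0,0]]]'; python3 - <<'E'
from h import *
im=bot.read_camera('top')[:,:,::-1].copy()
cv2.imwrite('pics/t2.png',im)
cv2.imwrite('pics/s2.png',bot.read_camera('scene')[:,:,::-1])
plan([.51,.2426,.25],88.7)
E
```

```text
time: 5.28
tool_pos: [0.5093, 0.239, 0.3103]
tcp_rot: [-2.244, -2.198, 0.0]
wrist_force: [0.2, -0.2, -7.7]
width: 0.63
time: 5.78
tool_pos: [0.5106, 0.2408, 0.3107]
tcp_rot: [2.248, 2.194, -0.001]
wrist_force: [-0.0, -0.9, -6.7]
width: 0.626
shift cm [ 0.15 -0.06  6.07] turn [ 0.      0.0001 -0.0014] pos [0.5106 0.2411 0.3107] F [ 0.34 -0.64 -6.97] w 0.626 t 5.875
```

View pics/t2.png

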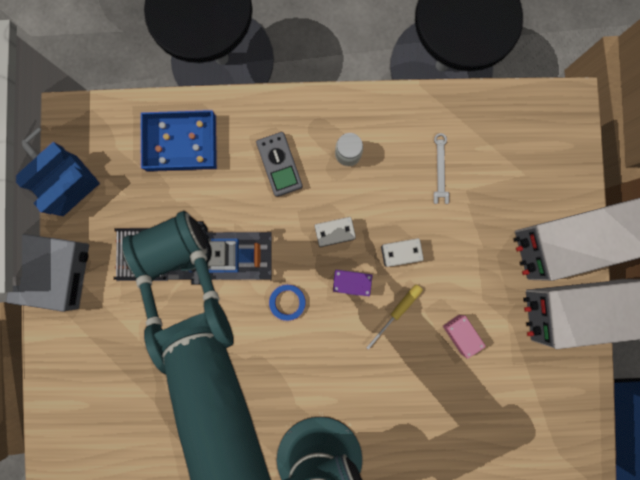

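View pics/s2.png

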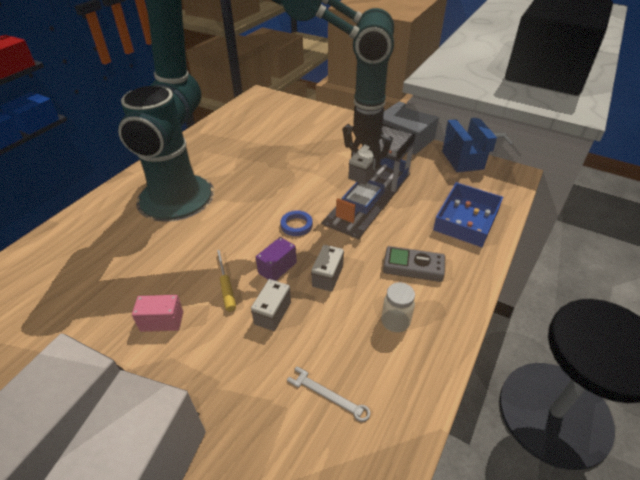

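The pack hangs level over the tray, at (362,162) in the scene view. I'll lower it to just above the rim and look again.

```bash
python3 -m jog '[[[1,0.1,0,2,0,0,0],[1,0.1,0,4,0,0,0],[1,0.1,0,5.5,0,0,0],[1,0.1,0,5.5,0,0,0],[1,0.1,0,5.5,0,0,0]]]'; python3 - <<'E'
from h import *
im=bot.read_camera('scene')[:,:,::-1].copy()
cv2.imwrite('pics/s3.png',cv2.resize(im[110:250,300:440],None,fx=4,fy=4,interpolation=cv2.INTER_CUBIC))
plan([.51,.2426,.235],88.7)
E
```

```text
time: 6.5
tool_pos: [0.5108, 0.243, 0.2559]
tcp_rot: [2.247, 2.196, 0.001]
wrist_force: [0.1, -0.4, -6.5]
width: 0.625
shift cm [-0.05 -0.11  2.14] turn [ 0.0014 -0.0007 -0.0003] pos [0.5111 0.2431 0.2564] F [-0.81  0.14 -6.05] w 0.625 t 6.55
```

View pics/s3.png

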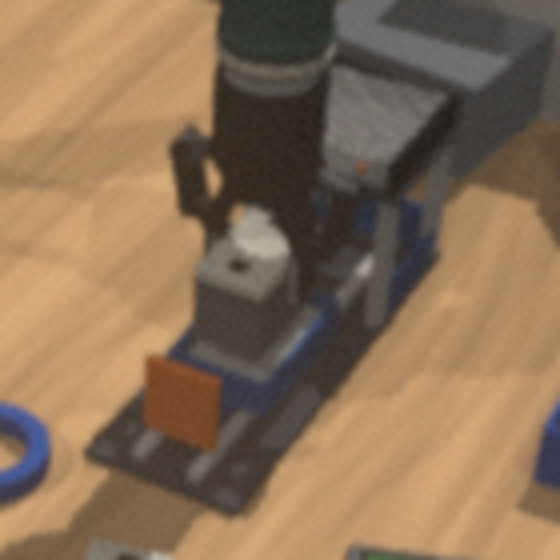

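The pack sits centrally over the tray opening. I'll lower it slowly until it touches.

```bash
python3 -m jog '[[[1,0,-0.1,0.5,0,0,0],[1,0,-0.1,1,0,0,0],[1,0,-0.1,1.4,0,0,0],[1,0,-0.1,1.7,0,0,0],[1,0,-0.1,2,0,0,0],[1,0,-0.1,2.2,0,0,0],[1,0,-0.1,2.2,0,0,0]]]'
```

```text
time: 7.42
tool_pos: [0.5095, 0.2429, 0.2338]
tcp_rot: [-2.247, -2.196, 0.001]
wrist_force: [-2.3, -1.0, -2.2]
width: 0.625
```

```bash
python3 -m jog '[[[1,0,0,0.1,0,0,0],[1,0,0,0.2,0,0,0],[1,0,0,0.2,0,0,0]]]'; python3 -m jog '[[[0.9,0,0,0,0,0,0],[0.7,0,0,0,0,0,0],[0.5,0,0,0,0,0,0],[0.3,0,0,0,0,0,0],[0.1,0,0,0,0,0,0],[0,0,0,0,0,0,0],[0,0,0,0,0,0,0],[0,0,0,0,0,0,0]]]'
```

```text
time: 7.8
tool_pos: [0.5096, 0.2429, 0.232]
tcp_rot: [-2.247, -2.196, -0.0]
wrist_force: [-2.7, -0.6, 0.7]
width: 0.624
time: 8.8
tool_pos: [0.5096, 0.2429, 0.2317]
tcp_rot: [2.247, 2.196, 0.0]
wrist_force: [0.8, 0.0, 0.6]
width: 1.0
```

```bash
python3 -m jog '[[[0,0,0,-2,0,0,0],[0,0,0,-5,0,0,0],[0,0,0,-9,0,0,0],[0,0,0,-11,0,0,0],[0,-6,0,-11,0,0,0],[0.5,-12,0,-11,0,0,0],[1,-17,0,-11,0,0,0],[1,-17,0,-11,0,0,0],[1,-17,0,-11,0,0,0]]]'; python3 - <<'E'
from h import *
im=bot.read_camera('scene')[:,:,::-1].copy()
cv2.imwrite('pics/s4.png',cv2.resize(im[110:270,280:440],None,fx=3.5,fy=3.5,interpolation=cv2.INTER_CUBIC))
im=bot.read_camera('top')[:,:,::-1].copy()
cv2.imwrite('pics/t4.png',im)
cv2.imwrite('pics/t4c.png',cv2.resize(im[215:295,105:285],None,fx=4,fy=4,interpolation=cv2.INTER_CUBIC))
plan([.507,.08,.33],88.7)
E
```

```text
time: 9.93
tool_pos: [0.5056, 0.073, 0.3413]
tcp_rot: [-2.248, -2.194, -0.0]
wrist_force: [-0.2, 0.4, 0.1]
width: 0.145
shift cm [0.62 0.12 1.15] turn [-0.0003 -0.0004  0.0007] pos [0.5056 0.0739 0.3414] F [ 0.95  0.2  -0.16] w -0.004 t 10.025
```

View pics/s4.png

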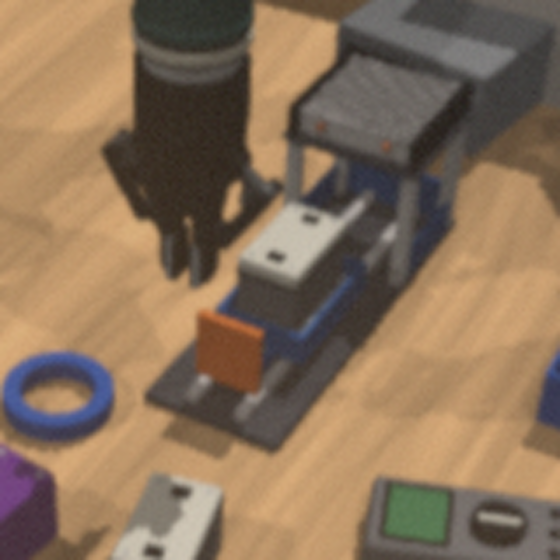

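View pics/t4c.png

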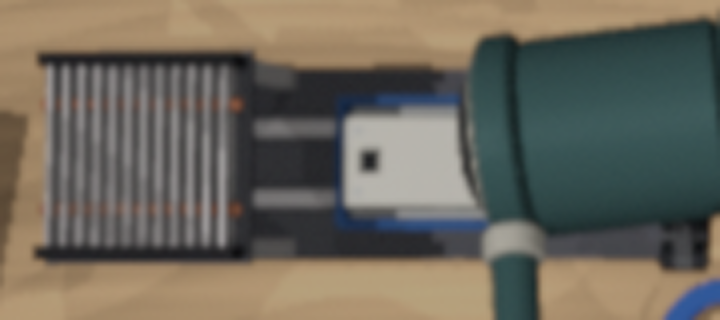

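The pack stands upright and released in the tray, with both ends inside the rim. The rim's bay end is still at crop x≈337, so the carriage hasn't moved. Next I set up the push, tilted 0.2 rad so the gripper body trails and stays clear of the bay roof.

```bash
python3 - <<'E'
from h import *
c=np.array([[343,110],[343,211]])/4+[105,215]-.4
print("lid far edge",onz("top",c,.098).round(4))
print("face y",onz("top",[[258.6,255]],.086))
plan([.507,.040,.30],88.8,tilt=.2)
E
```

```text
lid far edge [[0.5399 0.2871 0.098 ]
 [0.4808 0.288  0.098 ]]
face y [[0.50594177 0.12855397 0.086     ]]
shift cm [-3.38  0.21  4.14] turn [-0.0002  0.1996 -0.001 ] pos [0.5056 0.0739 0.3414] F [ 0.95  0.2  -0.16] w -0.004 t 10.025
```

```bash
python3 -m jog '[[[1,-3.4,0.2,1,0,0.1,0],[1,-3.4,0.2,4.1,0,0.2,0],[1,-3.4,0.2,8,0,0.2,0],[1,-3.4,0.2,11.2,0,0.2,0],[1,-3.4,0.2,11.2,0,0.2,0],[1,-3.4,0.2,11.2,0,0.2,0],[1,-3.4,0.2,11.2,0,0.2,0]]]' 60; python3 - <<'E'
from h import *
im=bot.read_camera('scene')[:,:,::-1].copy()
cv2.imwrite('pics/s5.png',cv2.resize(im[110:270,280:440],None,fx=3.5,fy=3.5,interpolation=cv2.INTER_CUBIC))
plan([.507,.080,.229],88.8,tilt=.2)
E
```

```text
time: 10.9
tool_pos: [0.508, 0.0393, 0.2316]
tcp_rot: [-2.142, -2.095, -0.219]
wrist_force: [-0.0, 0.6, 0.6]
width: 0.0
shift cm [ 3.95 -0.18  1.05] turn [ 0.0036 -0.     -0.0009] pos [0.5079 0.0392 0.2315] F [-0.49  0.23  0.11] w 0.002 t 10.95
```

View pics/s5.png

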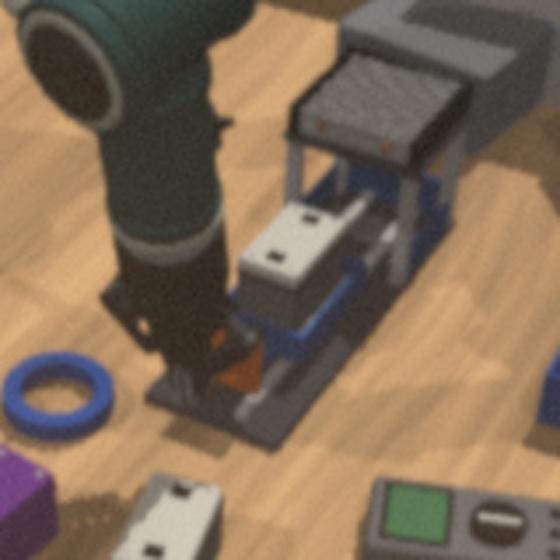

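The fingertips are behind the orange plate, with about 45 mm still to go. I'll approach and then push slowly.

```bash
python3 -m jog '[[[1,1.5,0,0.4,0,0,0],[1,3,0,0.7,0,0,0],[1,3.5,0,0.8,0,0,0],[1,4,0,0.9,0,0,0],[1,4.4,0,1,0,0,0],[1,4.8,0,1.1,0,0,0],[1,5.2,0,1.2,0,0,0],[1,5.6,0,1.2,0,0,0]]]';python3 -m jog '[[[1,0.3,0,0.06,0,0,0],[1,0.6,0,0.12,0,0,0],[1,0.9,0,0.18,0,0,0],[1,1.2,0,0.24,0,0,0]]]'
```

```text
time: 11.95
tool_pos: [0.5081, 0.095, 0.2287]
tcp_rot: [-2.142, -2.097, -0.211]
wrist_force: [-0.2, -13.1, -1.9]
width: -0.0
time: 12.45
tool_pos: [0.5083, 0.1087, 0.229]
tcp_rot: [-2.141, -2.092, -0.215]
wrist_force: [0.4, -2.2, -1.2]
width: -0.001
```

The force rose to 13 N and then fell to 2 N, so the carriage is past the catch. I'll slide it on.

```bash
python3 -m jog '[[[1,0.5,0,0.1,0,0,0],[1,1.1,0,0.22,0,0,0],[1,1.8,0,0.36,0,0,0],[1,2.5,0,0.5,0,0,0],[1,3.2,0,0.64,0,0,0],[1,3.9,0,0.78,0,0,0],[1,4.6,0,0.92,0,0,0],[1,5.2,0,1.04,0,0,0],[1,5.7,0,1.14,0,0,0],[1,6.1,0,1.22,0,0,0],[1,6.4,0,1.28,0,0,0]]]'
```

```text
time: 13.82
tool_pos: [0.51, 0.1739, 0.2293]
tcp_rot: [-2.141, -2.093, -0.215]
wrist_force: [0.7, -1.5, -0.9]
width: 0.003
```

```bash
python3 -m jog '[[[1,0.3,0,0.06,0,0,0],[1,0.6,0,0.12,0,0,0],[1,0.9,0,0.18,0,0,0]]]'; python3 -m jog '[[[1,0.3,0,0.06,0,0,0],[1,0.6,0,0.12,0,0,0],[1,0.9,0,0.18,0,0,0]]]'; python3 -c "
from h import *
plan([.51,.22,.229],88.8,tilt=.2)"
```

```text
time: 14.2
tool_pos: [0.5102, 0.1829, 0.2293]
tcp_rot: [-2.142, -2.093, -0.215]
wrist_force: [0.3, -1.8, -1.4]
width: 0.003
time: 14.58
tool_pos: [0.5104, 0.1922, 0.2293]
tcp_rot: [-2.141, -2.093, -0.215]
wrist_force: [-0.7, -1.3, -0.6]
width: -0.003
shift cm [ 2.72 -0.1   0.58] turn [ 0.0005 -0.     -0.002 ] pos [0.5104 0.1922 0.2293] F [-0.69 -1.26 -0.62] w -0.003 t 14.575
```

```bash
python3 -m jog '[[[1,0.3,0,0.06,0,0,0],[1,0.6,0,0.12,0,0,0],[1,0.9,0,0.18,0,0,0]]]'; python3 -m jog '[[[1,0.2,0,0.04,0,0,0],[1,0.4,0,0.08,0,0,0],[1,0.6,0,0.12,0,0,0]]]'
```

```text
time: 14.95
tool_pos: [0.5106, 0.2013, 0.2293]
tcp_rot: [-2.141, -2.093, -0.215]
wrist_force: [1.4, -1.4, -1.2]
width: -0.002
time: 15.32
tool_pos: [0.5107, 0.2074, 0.2294]
tcp_rot: [-2.142, -2.093, -0.215]
wrist_force: [-0.4, -1.7, -0.8]
width: -0.002
```

```bash
python3 -m jog '[[[1,0.2,0,0.04,0,0,0],[1,0.4,0,0.08,0,0,0]]]'; python3 -m jog '[[[1,0.2,0,0.04,0,0,0],[1,0.4,0,0.08,0,0,0]]]'
```

```text
time: 15.58
tool_pos: [0.5109, 0.2105, 0.2293]
tcp_rot: [-2.141, -2.096, -0.212]
wrist_force: [-0.2, -13.1, 3.0]
width: -0.002
time: 15.82
tool_pos: [0.5111, 0.2119, 0.2295]
tcp_rot: [-2.142, -2.101, -0.206]
wrist_force: [-0.8, -29.7, 10.2]
width: -0.0
```

It reached a rigid stop: the force climbed to 30 N with hardly any motion. I'll back off and check.

```bash
python3 -m jog '[[[1,-0.2,0,-0.04,0,0,0],[1,-0.4,0,-0.08,0,0,0],[1,-2,0,-0.4,0,0,0],[1,-5,0,-1,0,0,0],[1,-9,0,-2,0,0,0],[1,-11,0,-4,0,0,0],[1,-13,0,-8,0,0,0],[1,-16,0,-13,0,0,0],[1,-16,0,-13,0,0,0],[1,-16,0,-13,0,0,0],[1,-16,0,-13,0,0,0]]]'; python3 - <<'E'
from h import *
im=bot.read_camera('scene')[:,:,::-1].copy()
cv2.imwrite('pics/s6.png',im)
im=bot.read_camera('top')[:,:,::-1].copy()
cv2.imwrite('pics/t6.png',im)
cv2.imwrite('pics/t6c.png',cv2.resize(im[215:295,105:285],None,fx=4,fy=4,interpolation=cv2.INTER_CUBIC))
plan([.507,.08,.33],88.7)
E
```

```text
time: 17.2
tool_pos: [0.5059, 0.0334, 0.3234]
tcp_rot: [-2.139, -2.092, -0.212]
wrist_force: [-0.0, -0.0, 0.1]
width: -0.001
shift cm [ 4.68 -0.01  0.28] turn [-0.0029 -0.2003  0.0006] pos [0.5061 0.0336 0.3235] F [-0.38  0.38  0.04] w 0.002 t 17.3
```

View pics/s6.png

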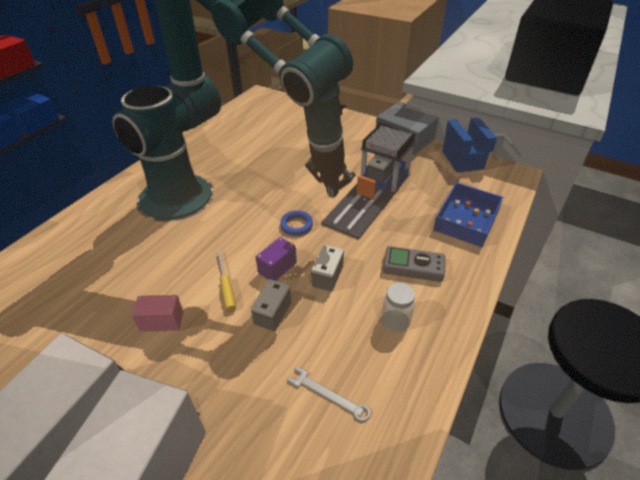

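View pics/t6.png

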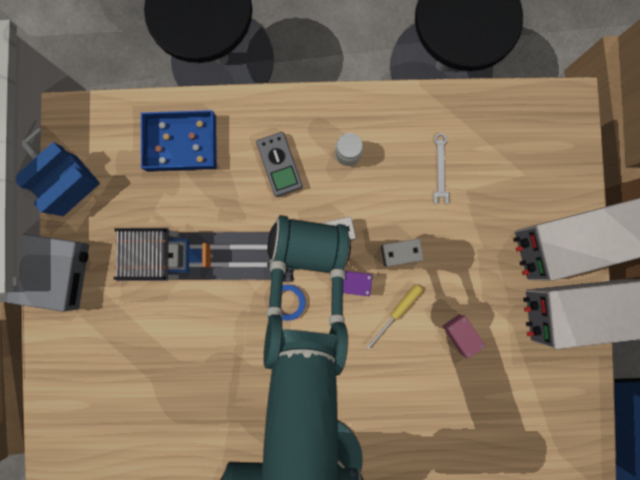

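View pics/t6c.png

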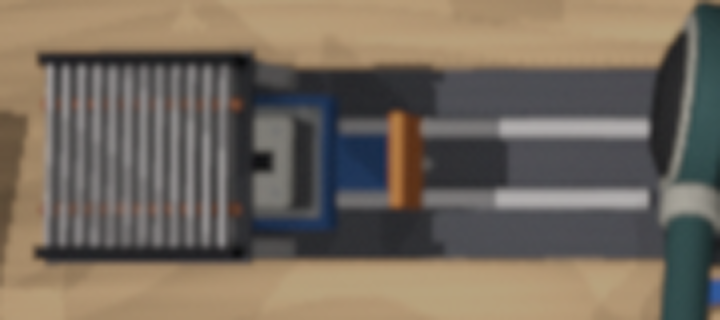

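```bash
python3 - <<'E'
from h import *
f=lambda x,z:onz("top",[[x/4+105-.4,255]],z)[0][1]
print("rim move",f(335,.05)-f(533,.05),"plate move",f(421,.086)-f(618,.086))
tr=f(335,.05)+.059; print("tray c",tr,"pack c from trailing lid edge",f(297,.098)+.045)
E
```

```text
rim move 0.12058480227791113 plate move 0.11653084475469783
tray c 0.3625016585442491 pack c from trailing lid edge 0.3597108298441715
```

The force says it hit a stop, but the image travel of about 0.118 m is close to the limit. I'll measure that travel more carefully in both views.

```bash
python3 - <<'E'
from h import *
def edges(fn,cam,x,z,ys):
    """profile along world +y at given x,z"""
    im=cv2.GaussianBlur(cv2.imread(fn),(0,0),.6).astype(np.float32)
    acc=0
    for xx in x:
        p=proj(cam,np.c_[np.full(len(ys),xx)+.023*(ys-.24),ys,np.full(len(ys),z)]).astype(np.float32)
        acc=acc+cv2.remap(im,p[:,0][None],p[:,1][None],cv2.INTER_CUBIC)[0]
    return acc/len(x)
ys=np.arange(0.10,.42,.0005)
for cam,a,b in(("top","pics/top0.png","pics/t6.png"),("scene","pics/scene0.png","pics/s6.png")):
    A=edges(a,cam,np.linspace(.492,.522,13),.08 if cam=="scene" else .086,ys);B=edges(b,cam,np.linspace(.492,.522,13),.08 if cam=="scene" else .086,ys)
    A=A[:,2]-A[:,0];B=B[:,2]-B[:,0]  # R-B : orange
    def band(s,lo,hi):
        k=(ys>lo)&(ys<hi);s=s[k];y=ys[k];h=s.max()*.5;i=np.where(s>h)[0];return y[i[0]].round(4),y[i[-1]].round(4),s.max()
    print(cam,band(A,.1,.18),band(B,.2,.30))
# template: horizontal match of plate-connector-rim strip between images
a=cv2.imread("pics/top0.png");b=cv2.imread("pics/t6.png")
ha=a[236:276,232:262]
r=cv2.matchTemplate(b[234:279,160:240],ha,cv2.TM_CCOEFF_NORMED);_,v,_,l=cv2.minMaxLoc(r)
row=r[l[1]];i=l[0];off=(row[i-1]-row[i+1])/(2*(row[i-1]-2*row[i]+row[i+1]))
px=160+i+off;print(v,px-232,l[1]+234-236, "trav@.05,.086",[onz("top",[[px+c,255]],z)[0][1]-onz("top",[[232+c,255]],z)[0][1] for c,z in((3,.05),(24,.086))])
E
```

```text
top (np.float64(0.1285), np.float64(0.1395), np.float32(103.56059)) (np.float64(0.2455), np.float64(0.2625), np.float32(103.95778))
scene (np.float64(0.1005), np.float64(0.145), np.float32(99.6453)) (np.float64(0.2035), np.float64(0.269), np.float32(109.204025))
0.693530797958374 -50.568054 0 trav@.05,.086 [np.float64(0.12325666833217833), np.float64(0.11971126055683784)]
```

```bash
python3 -c "
from workcell import bot
print(bot.finish_job(), bot.read_state()['wrist_force'])"
```

```text
the job is handed in; nothing more can be done
the job is handed in; nothing more can be done
```

I handed the job in at about 17 s of the 72 s allowed, with the full pack in the tray and the tray pushed into the bay against its end stop. No verdict was reported.

- **Finding the heavy pack:** the first pack I lifted read 7–8 N at the wrist, so it is the full one. I didn't lift the other two; they and the look-alikes stand where they were.
- **Placing it:** I lowered it onto the sprung floor plate until the wrist no longer carried its weight, then released it. Its lid edge matched the plate-down height in the picture. I had no direct reading of the floor plate.
- **Pushing it home:** the force reached 13 N at the catch, then about 1.5–2 N while sliding, and rose to 30 N at a rigid stop.
- **Last checks:**
  - The pack stands upright inside the rim, about 3 mm off the tray centre by the picture.
  - The bystanders look unmoved in the pictures, though the arm partly hid the tape, the purple block and one empty pack in the top view. The robot touches nothing.
- **Where the measurements disagree:** different edges gave a carriage travel between 0.117 and 0.124 m. Those on the orange plate's inner top edge, which I trust most, gave 0.123–0.124 m. Adding the 0–8 mm it started with is consistent with being home, but the exact margin over 0.124 m rests on the force at the stop.

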